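# Jack up the front of a bench router and hold it

## Task

The small CNC router needs new pads under its front feet, so get its front end up: first push its sliding T-slot bed back until it is fully home and clicks into its catch, clear of the jacking lug, then stand the ratchet toe jack flat on the bench with its round saddle centred under the round lift pad of that lug. Pump the jack handle until both front feet are at least 12 mm off the bench with the handle pressed right down, and finish there, still holding the handle right down (do not let go: a colleague slips the pads in), the machine carried by the jack alone and the other things on the bench left where they are.

Things in the scene. Friction and masses are not known exactly. Their poses are not given: they have to be found in the camera images.
- router: Small CNC router (8.6 kg with bed): aluminium frame, black gantry cheeks; 400 mm (x) by 360 mm (y), 360 mm tall. Origin on the bench under its middle; y points to its front, x along the front beam, z up. It cannot slide; the rear feet stay down, the front can be lifted. Front beam face at y +180 mm, 30 to 70 mm up. Gantry at y -150 to +45 mm; spindle to y +60 mm, 138 mm up.
- lift_pad (a point): Centre of the underside of the round lift pad (28 mm across), 55 mm up while the router stands on its feet; router x 0, y +205 mm. It is under the jacking lug, a dark steel plate 50 mm wide in mid front beam, 48 mm out from the beam, top 70 mm up, with a hexagon bolt head (to 77 mm) above the pad's centre. The thin sheet angle (x -115) and cable clip (x +115) are no lift points. Axes as router.
- foot_left (a point): Centre of the underside of the router's front foot on its -x side (rubber, 34 mm across); z is 0 when on the bench.
- foot_right (a point): The same for the front foot on the router's +x side.
- bed (a joint): Sliding bed of the router: aluminium T-slot plate 300 mm (router x) by 180 mm (y), 15 mm thick, 88 to 103 mm up; clamps on it reach 126 mm. 0 = home at its rear stop, grows as it comes forward (router +y), max 0.135 m. Starts forward, overhanging the lug. Drags 2.5 N; in the last 10 mm a spring ball catch resists with some 10 N, then snaps in; caught, it reads 0 to 0.0025.
- bed_edge (a point): Middle of the bed's flat front edge face (300 mm wide, 15 mm tall), 95.5 mm up; at router y +175 mm when home. Any point of the edge may be pushed, square to it (router -y). Only the lug with its bolt head (to 77 mm up) lies in front of the beam there. Axes as router.
- jack: Loose grey ratchet toe jack, 0.92 kg. Origin on its underside, under the saddle; x points out along the toe, away from the handle; z up. Base plate x -200 to +30 mm, 70 mm wide, 8 mm thick. Column 44 mm (x) by 40 mm (y), see jack_column. Behind it, two ears (x -73 to -107 mm, 40 mm over both, 73 to 107 mm up) carry the handle pivot. Centre of mass at x -75 mm, 55 mm up.
- jack_column (a point): Point on the axis of the jack's upright column (jack x -55 mm), 115 mm above its underside: a place to grip it across jack y (flat parallel sides 40 mm apart). The column's top is at 135 mm; the rack bar stands out 6 mm above that and rises with the saddle. Axes as jack.
- saddle (a point): Centre of the top of the round saddle (32 mm across) on the toe, 46 mm above the jack's underside when lowered; column face 33 mm behind it. It ratchets up 8 mm a full stroke: with the handle right down it stands about 10, 18, 26, 34 mm above its lowest place in strokes 1 to 4 (then it is at its top), and it settles back 3.5 mm as the handle comes up. Axes as jack.
- jack_handle (a joint): Pump handle: 0 = up, where its spring returns it when let go; 0.60 rad = right down at its stop. Pivot at jack x -92 mm, 90 mm above the underside; the handle points to jack -x and slopes (0.45 minus this value) rad above level. Pressing at the grip takes 3 to 5 N empty, up to 12 N under the router's weight. It must come up to below 0.03 for the next tooth to catch.
- handle_grip (a point): Middle of the round rubber grip, on its axis, 180 mm from the pivot; 22 mm thick, 75 mm long. About 168 mm above the bench with the handle up and 63 mm with it right down. The point's axes turn with the handle; at handle 0 they are the jack's.
- screwdriver: Bystander, leave it: screwdriver 180 mm long, 26 mm thick, green handle, lying between robot and jack. Origin under its middle.
- spanner: Bystander, leave it: steel spanner 170 mm long, lying flat near the router's front corner. Origin under its middle.
- keyboard: Bystander, leave it: black keyboard 130 by 360 by 20 mm. Origin under its middle.
- mouse: Bystander, leave it: black computer mouse 110 by 58 by 36 mm. Origin under its middle.
- cutter_pot: Bystander, leave it: steel pot 64 mm across, 75 mm tall, with cutters standing in it to 113 mm. Origin under its middle.
- filter_cup: Bystander, leave it: black cup-shaped filter 72 mm across, 78 mm tall. Origin under its middle.
- pliers: Bystander, leave them: pliers with orange grips, 180 mm long, 14 mm high. Origin under their middle.

How it is judged (in metres and radians):
On the way, in this order (a step that is already met when the one before it is completed fails the run):
1. the bed is fully home in its catch, the router still on its feet (value of joint bed below 0.004 m and height (world z) of foot_left below 0.002 m), for 0.2 s.
2. the jack stands flat on the bench with its saddle, still clear of the pad, centred under the lift pad (horizontal distance between saddle and lift_pad below 0.01 m and height (world z) of jack below 0.003 m and angle between jack's own z axis and vertical below 0.03 rad and height (world z) of foot_left below 0.002 m), for 0.2 s.
3. pumped: the saddle has taken the router's weight and its front feet leave the bench (contact force between jack and router above 10 N and height (world z) of foot_left above 0.002 m and value of joint bed below 0.004 m), for 0.1 s.
At the end, for the whole second after the job is handed in: For the last second: both front feet over 12 mm up; handle within 0.06 rad of its lower stop, pressed by the robot (over 1.5 N); pad resting on the saddle (over 10 N), centred within 12 mm; jack flat on the bench; bed in its catch (under 4 mm); robot not touching the router (height (world z) of each of foot_left, foot_right above 0.012 m and value of joint jack_handle above 0.54 rad and contact force between any of the fingers, the arm and jack above 1.5 N and contact force between jack and router above 10 N and contact force between each of the arm, the fingers and router below 0.5 N and horizontal distance between saddle and lift_pad below 0.012 m and height (world z) of jack below 0.004 m and angle between jack's own z axis and vertical below 0.05 rad and value of joint bed below 0.004 m and linear speed of router below 0.01 m/s); the arm keeps its last pose, push and grip.
It fails at once if a bystander is moved by more than 25 mm (distance of any of screwdriver, spanner, keyboard, mouse, cutter_pot, filter_cup, pliers from where it was at the start of the episode above 0.025 m).
It fails at once if the jack is tipped over (angle between jack's own z axis and vertical above 0.5 rad).
It also fails if it takes over 72 s, if anything falls off the work surface, if the arm or the gripper's body presses on something with over 40 N, if the wrist force passes 120 N, or if a joint passes its speed limit or range.

## Robot

A 7-joint arm with a two-finger parallel gripper is mounted at the origin on the work surface. World frame = base frame: x ahead of the robot, y to its left, z up, the work surface at z = 0. Lengths are in mm, angles in rad, forces in N, time in s.
With the tool pointing down it reaches from about 400 to 900 mm from the base axis. Payload 5.6 kg.
Tool frame: the origin (TCP) lies midway between the tips of the shut fingers; the grasp point (between the pads) lies 19 mm behind it; z points along the fingers, y is the line along which they close (so a half turn about z gives the same grasp; the last joint's range is limited). The gripper opens to 92 mm and grips with 3 to 60 N. Pads are 20 mm wide; open, the fingers measure 128 mm over their backs; the gripper's body (75 mm by 189 mm) begins 69 mm behind the grasp point.
Start: joints at [-1.243, 0.468, -0.012, 1.603, 0.006, 1.071, -0.056], TCP at [235.576, 605.816, 214.592] pointing down, gripper open.
Joint ranges: [-2.53, 2.53], [-0.31, 2.02], [-1.57, 1.55], [0.28, 2.44], [-1.29, 4.43], [0.15, 1.84], [-2.92, 2.92]. Speed limits (rad/s): [2.57, 2.57, 3.14, 3.14, 3.14, 3.14, 3.14].

## Interface

Orientations are given as a rotation vector (axis times angle).
In Python, from cell import robot, grip, kin, viewer gives the robot as it stands. Calls block until the motion is done:
- robot.movep(position, orientation): joint-space move of the TCP to a pose.
- robot.servo_line(position, feed=150, rotation=None): straight line of the TCP; rotation=None keeps the orientation; feed is the mean speed in mm/s.
- robot.goto_joints(angles): joint-space move.
- grip(opening, newtons=None): opening from 0.0 (shut) to 1.0 (fully open); newtons is the grip in N (None keeps the last); returns when the fingers have stopped.
- robot.hold(seconds).
- kin.ik(position, orientation): joint angles nearest the present ones, or None.
- robot.observe(): the state.
- viewer.read_camera(name): name is "side" or "top"; returns the picture (420x560x3 uint8, red, green, blue); there is no depth.
- viewer.camera_info(name): a dict with "camera_matrix" (3x3 intrinsics, pixels), "k1" (the pictures are not rectified: a ray, as slopes to the right and down, at radius r is drawn at 1 + k1 r^2 times it, then the intrinsics apply), "R" (3x3) and "t" (3): a world point X has camera coordinates R X + t. Camera axes: x right, y down, z forward; pixel columns grow to the right and rows downward; lengths in mm; the calibration is good to about 2 mm. A picture is of the moment at which its call begins. camera_info takes no time and is no camera call.
A pose or a line that the arm cannot do raises robot.IKError and nothing moves.
- robot.job_done(): hands the job in; it is judged then, once.
Trained networks look in the newest picture that a camera, given by its name, has taken for a name from the list of things; names that differ only in an ending like _2 or _b are one class to them, and where a whole thing is asked for, a point or a joint stands for the part that bears it (a point fixed in the world has none). Each returns a list of dicts, best first, with "confidence" (0 to 1); they miss things now and then, are a little off and sometimes report something else, mostly with a low value. They report only what shows in the picture. A call takes as long as a camera call.
- viewer.silhouettes(name, camera): "mask" (420x560 bool, what is visible of it).
- viewer.pinpoint(name, camera): "at" ([x, y, z] in mm, in the coordinates of the camera as it stood for that picture, good to about 4 mm: a listed point, or the origin of a listed thing).
The state is a dict: "t": time; "joints": joint angles; "joint_velocities": joint speeds; "joint_torque": joint torques, N m; "tcp_pos": TCP position; "tcp_rot": TCP orientation; "contact_force": force on the tool from outside, world axes, zero at the start; "wrist_torque": the same for the moment, N m; "grip_width": opening from 0.0 (shut) to 1.0 (fully open); "grip_force": force on a finger pad.
Only numpy, scipy, OpenCV 4.12 (cv2) and the standard library are available. Lean on these libraries where they do the work, as an engineer would, in place of code of your own. Each camera call takes 0.05 s, during which the arm holds its last target. There are 200 camera calls.

## Working session

There is one attempt and no reset: what is moved stays moved. The work goes in short steps, each a Python script; the robot and the scene stay as the last script left them, time stands still between calls to the robot, and variables do not carry over. Pictures are saved under pics/ and viewed, at most 10 in all, crops included, and the job is handed in when it is done.

```bash
ls; mkdir -p pics; cat > h.py <<'E'
import numpy as np, cv2
from cell import robot, grip, kin, viewer
def w(cam,at):
    i=viewer.camera_info(cam); return np.array(i["R"]).T@(np.array(at)-np.array(i["t"]))
def find(name,cam,n=1):
    return [(np.round(w(cam,d["at"]),1),round(d["confidence"],2)) for d in viewer.pinpoint(name,cam)[:n]]
def snap(cam,f):
    im=viewer.read_camera(cam); cv2.imwrite("pics/"+f,np.ascontiguousarray(im[:,:,::-1])); return im
E
python3 - <<'E'
from h import *
for c in ("side","top"):
    snap(c,c+"0.png")
    for n in "router lift_pad foot_left foot_right bed_edge jack jack_column saddle handle_grip screwdriver spanner keyboard mouse cutter_pot filter_cup pliers".split():
        print(c,n,find(n,c,2))
s=robot.observe();print(s["t"],s["tcp_rot"],s["contact_force"])
for c in ("side","top"):
    i=viewer.camera_info(c); print(c, -np.array(i["R"]).T@np.array(i["t"]))
a,b=cv2.imread("pics/side0.png"),cv2.imread("pics/top0.png")
E
```

```text
pics
side router []
side lift_pad [(array([557.3, -92.5,  53.4]), 0.86)]
side foot_left []
side foot_right [(array([465.2, 201.9, 116.6]), 0.74)]
side bed_edge [(array([550.9, -13.4,  97.2]), 0.88), (array([462.5, 201.6, 114.2]), 0.52)]
side jack [(array([479. , 145.2,   3.9]), 0.81)]
side jack_column [(array([463.6, 204.1, 116.6]), 0.69)]
side saddle [(array([477. , 147.8,  43.4]), 0.57)]
side handle_grip [(array([427.3, 397.8, 169.5]), 0.83)]
side screwdriver [(array([388.3,  60.5,   3.2]), 0.77)]
side spanner [(array([728.9,  29.2,   1.8]), 0.58), (array([332.3, 338.9,  -1.7]), 0.17)]
side keyboard [(array([ 5.483e+02,  5.509e+02, -5.000e-01]), 0.65)]
side mouse [(array([320.3, 446.7,  -3.4]), 0.75)]
side cutter_pot []
side filter_cup [(array([ 6.755e+02,  4.143e+02, -6.000e-01]), 0.66)]
side pliers [(array([766.5, 229.1,   4.1]), 0.74), (array([476.4, 149.1,  47.2]), 0.15)]
top router [(array([ 570.3, -298. ,    3.5]), 0.83)]
top lift_pad [(array([473.2, 148.2,  50.1]), 0.48)]
top foot_left [(array([ 403.4, -144.5,    1.2]), 0.6), (array([384.1,  58.1,  -0.6]), 0.25)]
top foot_ri
[... 282 characters left out ...]
403. , 170.6]), 0.8)]
top screwdriver [(array([389.7,  60.9,  -0.5]), 0.85)]
top spanner [(array([726.6,  27.3,   2.4]), 0.7), (array([670.3, 424.2,   5.2]), 0.51)]
top keyboard [(array([ 5.468e+02,  5.476e+02, -5.000e-01]), 0.95), (array([422.3, 399.3, 175. ]), 0.68)]
top mouse [(array([311.8, 447.8,  -3. ]), 0.95)]
top cutter_pot [(array([332.2, 338.1,   0.7]), 0.72)]
top filter_cup [(array([670. , 422.9,   3.1]), 0.88)]
top pliers [(array([761.5, 239.8,  -2.2]), 0.94), (array([312.7, 450.1,  -2.6]), 0.48)]
1.7 [5.79161320e-01 3.08768024e+00 6.33172886e-05] [-1.16294362 -0.23293869  0.62001231]
side [  -2.76367783 -743.24339675 1376.30986995]
top [ 313.76378919  126.44313297 1298.35810541]
```

View pics/side0.png

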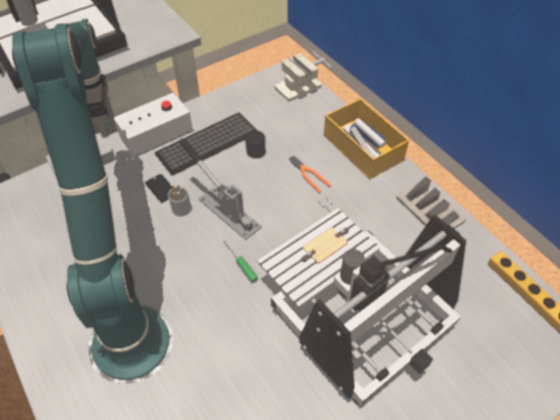

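View pics/top0.png

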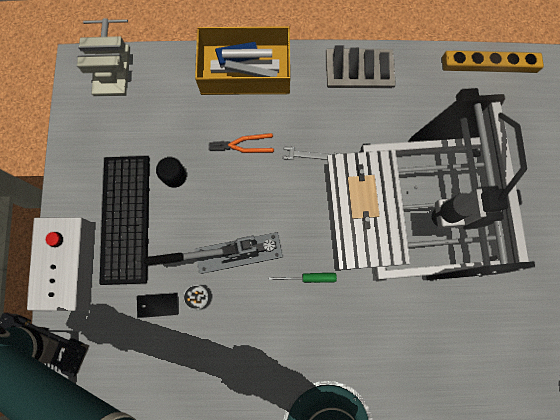

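The side view shows the bed forward over the front, with its edge from about (262,262) to (290,300), and the jack at about (230,200). In the top view the bed's front edge runs from about (328,155) to (341,270), and the jack lies from (150,262) at the handle to (270,245) at the saddle. The screwdriver at (305,278) is clear of the jack's path.

```bash
cat >> h.py <<'E'
def px(cam,uv,z):
    i=viewer.camera_info(cam); K=np.array(i["camera_matrix"],float); R=np.array(i["R"]); t=np.array(i["t"])
    p=cv2.undistortPoints(np.array([[uv]],float),K,np.array([i["k1"],0,0,0.]))[0,0]
    d=R.T@np.array([p[0],p[1],1]); c=-R.T@t
    return c+d*(z-c[2])/d[2]
def down(a):  # tool down, tool y along world angle a
    b=(a+np.pi/2)/2; return np.pi*np.array([np.cos(b),np.sin(b),0])
E
python3 - <<'E'
from h import *
im=cv2.imread("pics/top0.png")
g=cv2.cvtColor(im,cv2.COLOR_BGR2GRAY)
# bed front edge: strongest step per row
P=[]
for v in range(165,262,4):
    r=g[v,318:350].astype(int); e=np.where(r>215)[0]
    if len(e): P.append(px("top",(318+e[0],v),103))
P=np.array(P);f=np.polyfit(P[:,0],P[:,1],1)
print(P[::4].round(1),f,np.std(P[:,1]-np.polyval(f,P[:,0])))
for n in ("lift_pad","bed_edge","router","saddle","jack_column","handle_grip"):
  print(n)
  for c in ("side","top"):
    viewer.read_camera(c); print(find(n,c))
for a in (0,np.pi):
  for p in ([553,30,160],[553,-107,84],[553,-37,96],[462,204,96],[535,170,180],[535,170,60]):
    j=kin.ik(p,down(a)); print(a,p,None if j is None else np.round(j,2))
E
python3 -c "
import cv2;i=cv2.imread('pics/top0.png')[120:300,140:420];cv2.imwrite('pics/c1.png',cv2.resize(i,None,fx=2.8,fy=2.8,interpolation=2))"
```

```text
[[670.9  -6.8 103. ]
 [627.9 -13.4 103. ]
 [585.4 -12.3 103. ]
 [543.6 -16.2 103. ]
 [502.2 -20.2 103. ]
 [461.4 -21.6 103. ]
 [421.  -25.6 103. ]] [  0.06321519 -51.36708523] 2.017248091577361
lift_pad
[(array([558.2, -93.7,  53.3]), 0.84)]
[]
bed_edge
[(array([550.1, -13.1,  99.3]), 0.85)]
[(array([548.5, -11.8,  92.4]), 0.86)]
router
[]
[(array([ 571.2, -298.3,    0. ]), 0.9)]
saddle
[(array([474.6, 146. ,  47.4]), 0.59)]
[(array([471.8, 148.7,  45.4]), 0.69)]
jack_column
[(array([464.7, 203.2, 118.6]), 0.76)]
[(array([455.7, 201.9, 117.9]), 0.83)]
handle_grip
[(array([423.5, 398.4, 170.1]), 0.57)]
[(array([419.5, 400.2, 168.4]), 0.89)]
0 [553, 30, 160] [-0.55  0.4   0.55  1.92 -0.27  0.89  0.13]
0 [553, -107, 84] [-0.34  0.55  0.61  1.95 -0.44  0.78  0.52]
0 [553, -37, 96] [-0.42  0.5   0.55  1.96 -0.37  0.78  0.34]
0 [462, 204, 96] [-0.8   0.41  0.38  2.07 -0.23  0.71 -0.27]
0 [535, 170, 180] [-0.74  0.37  0.46  1.88 -0.2   0.93 -0.18]
0 [535, 170, 60] [-0.69  0.55  0.41  1.95 -0.33  0.7  -0.08]
3.141592653589793 [553, 30, 160] [ 0.78  0.82 -1.32  1.84  0.86  1.21  2.32]
3.141592653589793 [553, -107, 84] [-0.75  0.98  1.34  1.97 -1.07  1.17 -2.09]
3.141592653589793 [553, -37, 96] [-0.88  0.94  1.34  1.98 -1.03  1.15 -2.23]
3.141592653589793 [462, 204, 96] [-0.28  0.41 -0.24  2.03  0.15  0.71  2.53]
3.141592653589793 [535, 170, 180] [-0.24  0.37 -0.15  1.85  0.07  0.93  2.71]
3.141592653589793 [535, 170, 60] [-0.18  0.54 -0.24  1.92  0.19  0.7   2.61]
```

View pics/c1.png

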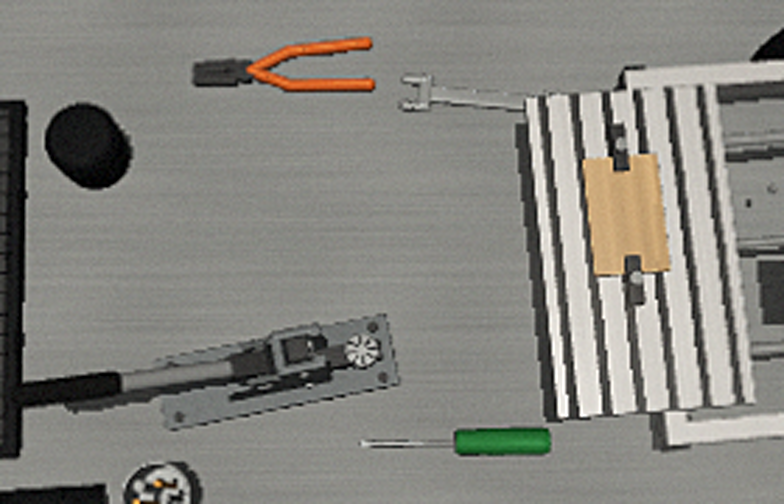

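The crop confirms the poses: the jack lies level with its toe towards the router, yawed about 0.2 rad, and the bed's edge is straight at a slope of about 0.063. Next I push the bed.

```bash
cat >> h.py <<'E'
yaw=0.063
ux=np.array([np.cos(yaw),np.sin(yaw),0]); uy=np.array([-np.sin(yaw),np.cos(yaw),0])
pad=np.array([558,-93.5,0]); O=pad-205*uy
def R_(x,y,z): return O+x*ux+y*uy+np.array([0,0,z])
E
python3 - <<'E'
from h import *
rot=down(yaw)
robot.servo_line([235.6,605.8,300],feed=250)
grip(0.0,40)
robot.movep(R_(45,325,250),rot)
robot.servo_line(R_(45,325,84),feed=200)
s=robot.observe();print(s["t"],s["tcp_pos"],s["contact_force"])
f0=np.array(s["contact_force"])
robot.servo_line(R_(45,205,84),feed=60)
f=robot.observe();print(f["t"],f["contact_force"]-f0,f["tcp_pos"])
for y in np.arange(202,170,-1.5):
    robot.servo_line(R_(45,y,84),feed=20)
    o=robot.observe(); f=(np.array(o["contact_force"])-f0)@uy
    print(y,round(f,1),round((np.array(o["tcp_pos"])-O)@uy,1))
    if f>18 and y<196: break
E
```

```text
8.15 [596.26005784  29.08364625  85.0206679 ] [-0.02100461 -0.35379553 -0.45762129]
10.3 [0.37943745 2.32747786 0.97823689] [602.59889057 -90.78548463  83.94578917]
202.0 1.4 201.7
200.5 2.5 200.3
199.0 2.4 198.8
197.5 2.6 197.3
196.0 3.4 196.1
194.5 5.2 195.8
193.0 7.7 195.5
191.5 9.8 195.3
190.0 12.3 195.1
188.5 14.9 195.0
187.0 17.2 194.8
185.5 19.9 194.7
```

```bash
python3 - <<'E'
from h import *
im=snap("side","side1.png")
for n in ("bed_edge","lift_pad"): print(n,[( (p-O)@uy,p,c) for p,c in find(n,"side",2)])
snap("top","top1.png")
for n in ("bed_edge","lift_pad","router"): print(n,[( (p-O)@uy,p,c) for p,c in find(n,"top",2)])
a=cv2.imread("pics/side1.png")[200:400,240:480];b=cv2.imread("pics/top1.png")[80:280,310:550]
cv2.imwrite("pics/c2.png",cv2.resize(np.vstack([a,b]),None,fx=1.5,fy=1.5,interpolation=2))
E
```

```text
bed_edge [(np.float64(184.56678384803627), array([ 556. , -114.1,   97.9]), 0.79)]
lift_pad [(np.float64(203.1019058662504), array([561.2, -95.2,  54.2]), 0.9), (np.float64(757.1424938024744), array([318. , 444.6,   1.6]), 0.4)]
bed_edge []
lift_pad [(np.float64(209.85623103915268), array([552.2, -89. ,  57.5]), 0.76)]
router [(np.float64(0.5305149965514367), array([ 5.703e+02, -2.976e+02,  2.000e-01]), 0.62)]
```

View pics/c2.png

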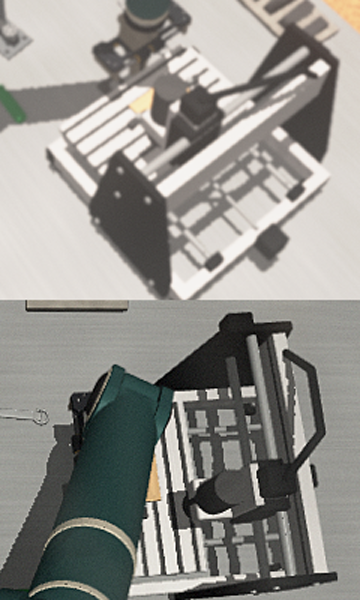

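The side view puts the bed edge at router y of about 185. So the bed sits at the start of its catch, 10 mm short of home, and needs a harder push.

```bash
python3 - <<'E'
from h import *
f0=np.array([-.02,-.35,-.46]); last=194.7
for y in np.arange(184,166,-1.5):
    robot.servo_line(R_(45,y,84),feed=20)
    o=robot.observe(); f=(np.array(o["contact_force"])-f0)@uy; p=(np.array(o["tcp_pos"])-O)@uy
    print(y,round(f,1),round(p,1),np.round(o["contact_force"],1))
    if f>45 or (p<187 and f>20): break
print(o["t"])
E
```

```text
184.0 22.1 194.6 [-6.8 21.4 10.4]
182.5 8.8 185.7 [-0.8  8.4  1.3]
181.0 12.3 185.7 [-2.  11.9  3. ]
179.5 14.1 185.6 [-3.1 13.6  4.1]
178.0 17.3 185.6 [-3.9 16.8  6.7]
176.5 19.9 185.6 [-3.5 19.3  7.4]
175.0 22.0 185.6 [-4.7 21.4  8.2]
15.45
```

The bed snapped in and stops firmly at 185.6, as expected. Next I grip the jack.

```bash
python3 - <<'E'
from h import *
robot.servo_line(R_(45,215,84),feed=120)
robot.servo_line(R_(45,260,230),feed=250)
grip(1.0,50)
a=0.204; C=np.array([461.5,203.5,0])
robot.movep(C+[0,0,230],down(a))
robot.servo_line(C+[0,0,96],feed=120)
f0=np.array(robot.observe()["contact_force"])
grip(0.0,50)
s=robot.observe();print(s["t"],s["grip_width"]*92,s["grip_force"],s["tcp_pos"],np.array(s["contact_force"])-f0)
robot.servo_line(C+[0,0,108],feed=50)
s=robot.observe();print(s["t"],s["tcp_pos"],np.array(s["contact_force"])-f0,s["wrist_torque"])
snap("side","side2.png")
for n in ("jack_column","saddle","jack","handle_grip","lift_pad"): print(n,find(n,"side"))
viewer.read_camera("top")
for n in ("jack_column","saddle","jack","handle_grip","lift_pad","bed_edge"): print(n,find(n,"top"))
E
```

```text
21.2333 39.64851388310455 49.928346276283264 [461.21684815 203.38368312  95.91893224] [-1.17608308 -0.9889127   1.39593089]
21.625 [461.26699378 203.4799743  107.91301804] [-0.14359939 -0.31666956 -8.53673262] [-0.23529257  0.04364272 -0.00337312]
jack_column [(array([463. , 205.4, 125.8]), 0.68)]
saddle [(array([474.6, 146.9,  58.2]), 0.5)]
jack [(array([476.2, 147. ,  15.1]), 0.9)]
handle_grip [(array([426. , 397.6, 178.7]), 0.87)]
lift_pad [(array([557.6, -93. ,  54.5]), 0.87)]
jack_column []
saddle [(array([473. , 151.5,  58.6]), 0.68)]
jack [(array([470.8, 149.6,  14.3]), 0.59)]
handle_grip [(array([421.1, 397.7, 179.6]), 0.9)]
lift_pad [(array([552.8, -92.7,  55.3]), 0.73)]
bed_edge [(array([ 555.5, -122.3,   94.8]), 0.96)]
```

View pics/side2.png

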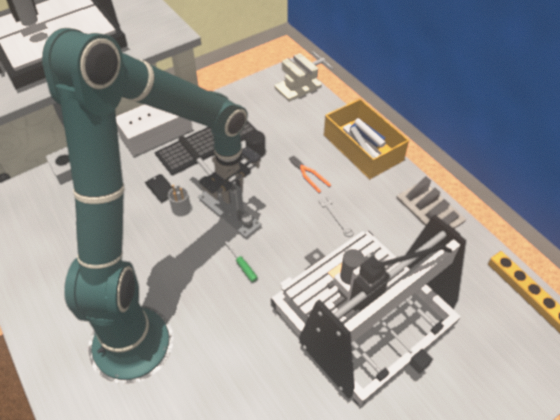

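The jack is held level and comes up cleanly. Next I carry it to a point 45 mm out from the pad, set it down and slide it in.

```bash
python3 - <<'E'
from h import *
f0=np.array([0.0,-.3,-.4])
P=np.array([555.3,-92.8,0]); L=55.5
robot.servo_line(P+(L+55)*uy+[0,0,110],feed=110,rotation=down(yaw))
robot.servo_line(P+(L+45)*uy+[0,0,98],feed=50)
for z in np.arange(97,90,-0.7):
    robot.servo_line(P+(L+45)*uy+[0,0,z],feed=15)
    s=robot.observe(); 
    if s["contact_force"][2]>2: break
print(z,s["contact_force"])
grip(0.25,50) if False else None
grip(0.6); robot.hold(0.2); 
robot.servo_line(P+(L+45)*uy+[0,0,96],feed=40)
grip(0.0,50)
s=robot.observe();print(s["t"],s["tcp_pos"],s["contact_force"],s["grip_width"]*92)
for c in ("side","top"):
    snap(c,c+"3.png")
    for n in ("saddle","jack","handle_grip","lift_pad"): print(n,find(n,c))
E
```

```text
94.89999999999999 [-5.03703548  1.05921808  5.85151629]
27.0 [549.00396653   7.52970351  96.00737385] [ 0.91053148  0.24040392 -0.29614871] 39.72078441205178
saddle [(array([555.9, -50.2,  45.4]), 0.71)]
jack [(array([561.1, -47. ,   2.7]), 0.7)]
handle_grip [(array([541.9, 204.1, 168. ]), 0.64)]
lift_pad [(array([556.3, -93.9,  51.6]), 0.79)]
saddle []
jack []
handle_grip [(array([536.1, 208.6, 171.5]), 0.81)]
lift_pad [(array([552.8, -90.1,  56.1]), 0.82)]
```

```bash
python3 -c "
import cv2,numpy as np
a=cv2.imread('pics/side3.png')[170:330,180:400];b=cv2.imread('pics/top3.png')[140:300,180:400]
cv2.imwrite('pics/c3.png',cv2.resize(np.vstack([a,b]),None,fx=1.85,fy=1.85,interpolation=2))"
```

```text
(no output)
```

View pics/c3.png

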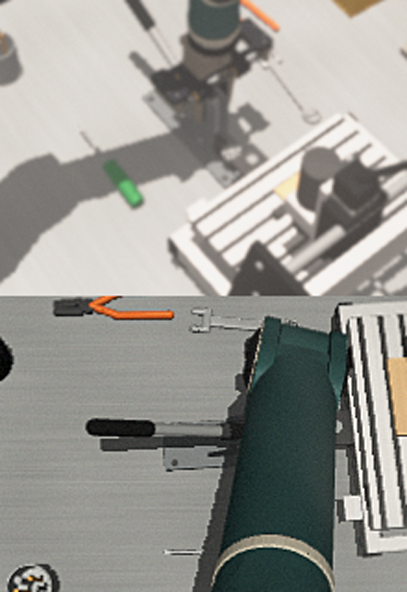

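The jack stands flat in line with the lug. The side camera puts the saddle 45 mm short of the pad, so I slide it in and check.

```bash
python3 - <<'E'
from h import *
P=np.array([554.5,-93,0]); L=55.5
robot.servo_line(P+L*uy+[0,0,96],feed=40)
s=robot.observe();print(s["t"],s["tcp_pos"],s["contact_force"])
snap("side","side4.png")
for n in ("saddle","jack","handle_grip","lift_pad"): print(n,find(n,"side"))
grip(0.5)
robot.servo_line(P+(L)*uy+[0,0,200],feed=200)
robot.servo_line(P+(L+180)*uy+[0,0,260],feed=300)
grip(0.0,40)
for c in ("side","top"):
    snap(c,c+"5.png")
    for n in ("saddle","jack","jack_column","handle_grip","lift_pad","foot_left"): print(n,find(n,c))
print(robot.observe()["t"])
a=cv2.imread('pics/side5.png')[170:330,200:420];b=cv2.imread('pics/top5.png')[140:300,200:420]
cv2.imwrite('pics/c5.png',cv2.resize(np.vstack([a,b]),None,fx=1.85,fy=1.85,interpolation=2))
E
```

```text
28.775 [551.06394849 -35.34128204  96.0443652 ] [-0.56115973  5.3172464   0.78569017]
saddle [(array([558.5, -92.5,  46.5]), 0.43)]
jack [(array([563.6, -90.8,   2.6]), 0.94)]
handle_grip [(array([543. , 162.8, 168.3]), 0.57)]
lift_pad [(array([557.7, -93.4,  52.4]), 0.92)]
saddle [(array([558.5, -92.8,  47.7]), 0.62)]
jack [(array([558.9, -89.8,   3.3]), 0.58)]
jack_column [(array([555.4, -34.1, 114.1]), 0.94)]
handle_grip [(array([543.9, 159.1, 168.6]), 0.69)]
lift_pad [(array([557. , -93.5,  53.5]), 0.56)]
foot_left [(array([ 4.054e+02, -1.461e+02,  4.000e-01]), 0.74)]
saddle [(array([556.4, -90.3,  44.2]), 0.48)]
jack [(array([ 5.566e+02, -8.930e+01, -1.000e-01]), 0.78)]
jack_column [(array([545.8, -34.4, 115.8]), 0.8)]
handle_grip []
lift_pad [(array([551.6, -90.9,  56.1]), 0.96)]
foot_left [(array([546.8, -34.6, 118.9]), 0.67)]
32.2583
```

View pics/c5.png

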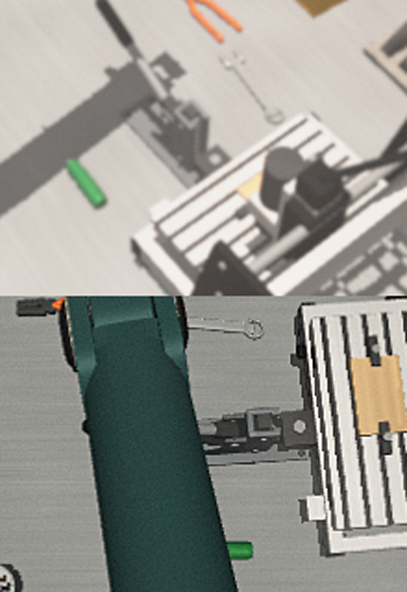

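```bash
python3 - <<'E'
from h import *
b=cv2.imread('pics/top5.png')[185:240,335:385]
g=cv2.cvtColor(b,cv2.COLOR_BGR2GRAY)
cv2.imwrite('pics/c6.png',cv2.resize(b,None,fx=10,fy=10,interpolation=cv2.INTER_NEAREST))
print(px("top",(362,209.7),77))
E
```

```text
[556.9383988 -93.0740562  77.       ]
```

View pics/c6.png

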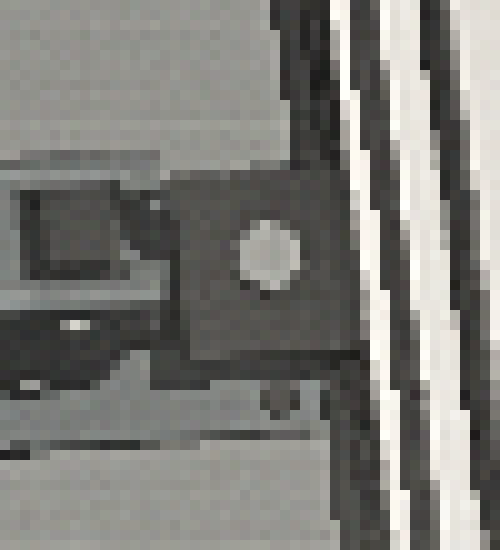

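The bolt head shows at about (362,210), which is world (555,-93). The saddle is at about (555,-91), so it is centred well enough. Next I pump the first stroke.

```bash
cat >> h.py <<'E'
J=np.array([554.6,-90.7,0])
def tip(q,r=182,h=11):
    th=0.45-q
    return J+(92+r*np.cos(th)+h*-np.sin(th))*uy+np.array([0,0,90+r*np.sin(th)+h*np.cos(th)])
def obs():
    s=robot.observe(); return s["t"],np.round(s["contact_force"]-F0,1),np.round(s["tcp_pos"],1)
F0=np.array([0,-.3,-.4])
def stroke(fmax,qend=0.80,log=True):
    for q in list(np.arange(0.1,0.56,0.15))+list(np.arange(0.6,qend,0.02)):
        robot.servo_line(tip(q),feed=80 if q<.56 else 25); o=obs()
        if log: print(round(q,2),o[1],o[2],"cmdz",tip(q)[2].round(1))
        if q>.56 and o[1][2]>fmax: break
    return q
def up():
    for q in (0.45,0.2,-0.08): robot.servo_line(tip(q),feed=110)
E
python3 - <<'E'
from h import *
rot=down(yaw)
robot.servo_line(tip(-0.25),feed=200,rotation=rot)
print(robot.observe()["contact_force"],tip(-.25),robot.observe()["t"])
robot.servo_line(tip(-0.05),feed=80)
stroke(13)
print(obs())
for c in ("side",):
    snap(c,"side6.png")
    for n in ("saddle","jack","handle_grip","lift_pad","foot_left"): print(n,find(n,c))
E
```

```text
[0.85033489 0.10681769 0.85046054] [540.49010036 132.97027462 215.66088314] 32.6333
0.1 [-0.2 -1.9  2.5] [538.2 167.8 162.4] cmdz 162.7
0.25 [-1.3 -2.7  3.4] [537.4 176.8 136.4] cmdz 136.9
0.4 [ 1.3 -1.   3.3] [537.4 182.3 110.1] cmdz 110.1
0.55 [-0.6  0.   8. ] [537.7 183.4  83.2] cmdz 82.8
0.6 [-1.1 -1.2 10.8] [537.8 182.9  74.8] cmdz 73.7
0.62 [-7.1 -1.7 29.3] [538.  182.9  73.3] cmdz 70.1
(36.025, array([-7.1, -1.7, 29.3]), array([538. , 182.9,  73.3]))
saddle [(array([561.8, -89.6,  58.2]), 0.52)]
jack [(array([564.1, -91.8,   1.7]), 0.86)]
handle_grip [(array([538.9, 178.9,  62. ]), 0.63)]
lift_pad [(array([558.7, -93.1,  53.6]), 0.79)]
foot_left [(array([ 401.7, -149.5,   -2. ]), 0.6)]
```

```bash
sed -i 's/np.arange(0.6,qend,0.02)/np.arange(0.59,qend,0.007)/' h.py; python3 - <<'E'
from h import *
for k in (2,3):
    up(); robot.hold(0.3); print("up",obs())
    q=stroke(19); print(k,q)
print(obs())
for c in ("side","top"):
    snap(c,c+"7.png")
    for n in ("saddle","jack","handle_grip","lift_pad","foot_left","foot_right","bed_edge"): print(n,find(n,c))
a=cv2.imread('pics/side7.png')[130:340,190:480]
cv2.imwrite('pics/c7.png',cv2.resize(a,None,fx=2.7,fy=2.7,interpolation=2))
E
```

```text
up (38.2417, array([-0. , -0.1,  0.4]), array([538.9, 152.5, 190.9]))
0.1 [-0.6 -0.7  3.7] [538.  167.8 162.4] cmdz 162.7
0.25 [-1.4 -2.8  7.7] [537.9 176.4 137. ] cmdz 136.9
0.4 [-1.5 -4.1  8. ] [537.6 181.2 110.3] cmdz 110.1
0.55 [-1.3 -2.9  8.8] [537.6 182.2  83.2] cmdz 82.8
0.59 [-2.  -4.2 10.6] [537.7 181.9  76.1] cmdz 75.5
0.6 [-2.1 -4.4 11.2] [537.7 181.8  75.1] cmdz 74.2
0.6 [-3.9 -3.7 17.4] [537.8 181.8  74.5] cmdz 73.0
0.61 [-5.8 -5.3 23.8] [537.8 181.7  74. ] cmdz 71.7
2 0.611
up (43.3667, array([-1.2,  0.6,  0.8]), array([538.9, 152.4, 190.9]))
0.1 [ 3.  -3.4  5.9] [539.1 167.2 162.4] cmdz 162.7
0.25 [ 1.5 -4.4  6.1] [538.5 175.9 137.1] cmdz 136.9
0.4 [ 2.1 -4.6  7.7] [538.  181.  110.2] cmdz 110.1
0.55 [ 0.7 -4.2  9.3] [538.  182.1  83.1] cmdz 82.8
0.59 [ 0.3 -3.6 10.1] [538.  181.7  76.1] cmdz 75.5
0.6 [ 0.8 -4.9 11.4] [538.  181.6  75.1] cmdz 74.2
0.6 [-1.6 -4.2 17.6] [538.1 181.5  74.5] cmdz 73.0
0.61 [-3.9 -4.9 23.8] [538.2 181.5  74. ] cmdz 71.7
3 0.611
(46.5917, array([-3.9, -4.9, 23.8]), array([538.2, 181.5,  74. ]))
saddle [(array([554.7, -92.4,  70.8]), 0.66)]
jack [(array([562.1, -91.7,   4.5]), 0.78)]
handle_grip [(array([542.6, 180. ,  62.9]), 0.81)]
lift_pad [(array([557.9, -96.2,  71.6]), 0.73)]
foot_left [(array([ 404.6, -150.5,   15.8]), 0.74)]
foot_right []
bed_edge [(array([ 557.4, -127.9,  112.6]), 0.97)]
saddle [(array([556.4, -88.2,  74.4]), 0.66)]
jack [(array([555.1, -88.1,   0.7]), 0.72)]
handle_grip []
lift_pad [(array([554.5, -96.9,  73.8]), 0.81)]
foot_left [(array([ 400.1, -147.1,   15. ]), 0.58)]
foot_right [(array([ 717.6, -123.3,   14.9]), 0.72)]
bed_edge [(array([ 558.8, -128.1,  106.1]), 0.97)]
```

View pics/c7.png

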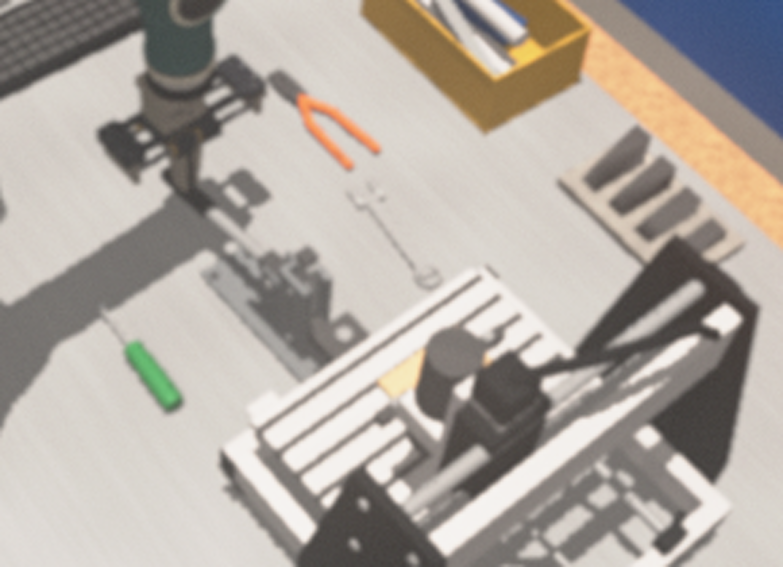

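The front is raised with both feet about 15 mm up. The saddle is some 5 mm from the pad's centre, and the handle is held at its stop with 24 N. I hand the job in.

```bash
python3 -c "
from h import *
robot.hold(0.4);print(obs());print(robot.job_done())"
```

```text
(47.7917, array([-3.8, -5.8, 23.2]), array([538.2, 181.5,  74. ]))
the job is handed in; nothing more can be done
None
```

I handed the job in at 47.8 s, with no verdict shown: the bed is home in its catch, three strokes have both front feet about 15 mm up by camera, and the arm is still holding the handle right down with about 23 N; the saddle is an estimated 5 mm off the pad's centre.

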